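# Close a vial row with its gate rod

## Task

Stand the two red-capped vials upright in the two free marked places on the raised vial rack, one in each, so that they continue the row of the yellow- and blue-capped ones, and let go of them. Then pull the red-knobbed rod out of its grey block and lower it upright through the rack's upper brass bushing and on through the lower one, until its foot is about half-way between the lower bushing and the table. Finish still gripping the rod there, so that it hangs from the gripper and does not stand on the table; leave the brown vial alone.

Things in the scene. Friction and masses are not known exactly. Their poses are not given: they have to be found in the camera images.
- red_a_mid (a point): glass vial with a red screw cap, 21 mm diameter, 50 mm tall (cap 19 mm wide, 14 mm high); this point is its centre, half-way up. Starts on the table. The two red ones are alike.
- red_b_mid (a point): glass vial with a red screw cap, 21 mm diameter, 50 mm tall (cap 19 mm wide, 14 mm high); this point is its centre, half-way up. Starts on the table.
- yellow_mid (a point): glass vial with a yellow screw cap, 21 mm diameter, 48 mm tall (cap 19 mm wide, 14 mm high); this point is its centre, half-way up. Already in the rack, at bay_1.
- blue_mid (a point): glass vial with a blue screw cap, 21 mm diameter, 48 mm tall (cap 19 mm wide, 14 mm high); this point is its centre, half-way up. Already in the rack, at bay_2.
- brown_mid (a point): brown glass vial with a black cap, 25 mm diameter, 54 mm tall, standing on the table, not part of the job; this point is its centre
- rack: fixed aluminium rack; origin on the table, x across the row, y along it to the gate, z up. Shelf 60 x 131 mm, top 65 mm up. Two blue rails 8 mm high, outer faces 48 mm apart, leave a channel 30 mm wide on x = 0; stop 26 mm high at y = -61 mm. Past the shelf, two brass blocks 28 mm square (42 mm across x with side plates and screws), one above the other at y = 79 mm; post behind them to y = 105 mm.
- bay_1 (a point): centre of the first grey disc (24 mm) on the shelf, at shelf height; the four lie 28 mm apart along rack y
- bay_2 (a point): second place, as bay_1
- bay_3 (a point): third place, free at the start, next to the blue-capped vial
- bay_4 (a point): fourth place, free at the start, nearest the gate; its centre is 37 mm from the bushings' axis
- bush_upper (a point): mouth (top face) of the upper bushing, on its vertical axis, 125 mm above the table; bore 14 mm right through, 2 mm chamfer, block 15 mm high
- bush_lower (a point): mouth (top face) of the lower bushing, on the same axis, 65 mm above the table; bore 14 mm, chamfer 2 mm, block 20 mm high, so its underside is 45 mm above the table; open below
- rod: loose steel rod 10 mm in diameter with a tapered foot, 160 mm long in all, 80 g (varies), standing upright; origin at the foot's end, z along the rod to the knob. The top 36 mm is a round red knob of 16 mm diameter.
- rod_grip (a point): centre of the rod's red knob, on its axis, 142 mm above its foot
- holder: fixed grey block 60 x 60 x 45 mm, origin at the centre of its underside; the rod stands in a hole 12 mm wide and 35 mm deep in its middle, its foot 10 mm above the table; it pulls straight up and out. (A fixed pipette stand, 260 mm high, is close beside the robot's base: an arm's shoulder may touch it if it turns far to either side, and need not.)

How it is judged:
By the outcome, as a careful person would: the job done as asked, in the order asked, and still so for the second after the job is handed in, while the arm keeps its last pose, push and grip.
It also fails if it takes over 67 s, if anything falls off the work surface, if the arm or the gripper's body presses on something with over 40 N, if the wrist force passes 120 N, or if a joint passes its speed limit or range.

## Robot

A 6-joint arm with a two-finger parallel gripper is mounted at the origin on the work surface; the furniture and walls round the work are solid. World frame = base frame: x ahead of the robot, y to its left, z up, the work surface at z = 0. Lengths are in m, angles in rad, forces in N, time in s.
With the tool pointing down it reaches from about 0.35 to 0.925 m from the base axis. Payload 6.4 kg.
Tool frame: the origin (TCP) lies midway between the tips of the shut fingers; the grasp point (between the pads) lies 19 mm behind it; z points along the fingers, x is the direction in which the jaws open and shut, and the axes are right-handed (so a half turn about z gives the same grasp; the last joint's range is limited). The gripper opens to 85 mm and grips with 20 to 120 N. Pads are 22 mm wide; open, the fingers measure 114 mm over their backs; the gripper's body (76 mm by 85 mm) begins 54 mm behind the grasp point. The pads swing forward as they close: fully open they stand 13 mm farther back than shut.
Start: joints at [0.531, 0.245, 1.558, -0, 1.339, -0.174], TCP at [0.495, 0.421, 0.231] pointing down, gripper open.
Joint ranges: [-3.13, 3.13], [-1.02, 2.26], [0.13, 2.54], [-0.95, 4.09], [0.21, 2.88], [-2.74, 2.74]. Speed limits (rad/s): [2.57, 2.57, 3.14, 3.14, 3.14, 3.14].

## Interface

Orientations are given as a unit quaternion [w, x, y, z].
In Python, from station import read_state, camera, get_calibration, finish_job gives the robot as it stands.
- The arm moves only by the shell command python3 -m crank 'ROWS'. ROWS is JSON, a list of rows, each a list of 3 entries, a list of its own where there are three numbers: the shift along the world's x, y, z in mm, then the turn, a rotation vector about the world's x, y, z in degrees, then the closure, from 0 (fully open) to 1 (shut). In form: [[[dx, dy, dz], [wx, wy, wz], grip], ...]. A call has 1 to 20 rows; each row shifts and turns the commanded pose from where the row before left it; what a row does not reach is not made up. A row lasts 1/12 s, in which the tool goes at most 41.7 mm and 7.16 degrees, less where a joint would pass 70% of its speed; a pose out of reach is approached as far as the arm can. A call with a gripper value outside its range is refused whole. The fingers move at their own pace and stop on an object; the grip force is fixed at half the most. Time passes only in rows, so rows that do not move let the fingers close. It gives the time, the measured TCP pose, the force and the opening at its end, in the units of the state.
- read_state(): the state, without advancing time (a new reading comes with each control period).
- camera(name): name is "scene" or "top"; returns the picture (480x640x3 uint8, red, green, blue); there is no depth.
- get_calibration(name): a dict with "fx", "fy", "cx", "cy" (pixels), "extrinsics" (4x4, takes a point from camera to world coordinates). Camera axes: x right, y down, z forward; pixel columns grow to the right and rows downward; lengths in m; the calibration is good to about 2 mm. A picture is of the moment at which its call begins. get_calibration takes no time and is no camera call.
- finish_job(): hands the job in, once; it reports no verdict.
The state is a dict: "time_s": time; "qpos": joint angles; "dq": joint speeds; "joint_torque": joint torques, N m; "tool_pos": TCP position; "tcp_rot": TCP orientation; "force": force on the tool from outside, world axes, zero at the start; "ft_torque": the same for the moment, N m; "gripper_width": finger opening in m.
Only numpy, scipy, OpenCV 4.12 (cv2) and the standard library are available. Lean on these libraries where they do the work, as an engineer would, in place of code of your own. Each camera call takes 0.05 s, during which the arm holds its last target.

## Working session

There is one attempt and no reset: what is moved stays moved. The work goes in short steps, Python scripts to look and compute and a shell command to move; the robot and the scene stay as the last step left them, time stands still between calls to the robot, and variables do not carry over. Pictures are saved under pics/ and viewed, and the job is handed in when it is done.

```bash
ls; mkdir -p pics
python3 - <<'E'
from station import *
import cv2
print(read_state())
for n in ("scene","top"):
    c=get_calibration(n); print(n,c)
    cv2.imwrite(f"pics/{n}0.png",camera(n)[:,:,::-1])
E
```

```text
pics
{'time_s': 0.0, 'qpos': array([ 5.30889877e-01,  2.45797922e-01,  1.55901722e+00, -3.44814611e-06,
        1.33869682e+00, -1.74093916e-01]), 'dq': array([-0.00193214,  0.00059339, -0.00103051,  0.0005903 ,  0.0021493 ,
       -0.00170012]), 'joint_torque': array([-2.66631505e-03, -4.29504311e+01, -3.26125324e+01, -2.40101963e-04,
        5.40809036e-03,  1.41333200e-05]), 'tool_pos': array([0.49456044, 0.42093427, 0.23018893]), 'tcp_rot': array([ 1.71944625e-04,  9.38514762e-01,  3.45237775e-01, -9.44126476e-04]), 'force': array([ 0.39975789, -0.73941454,  0.39044047]), 'ft_torque': array([-0.00193396,  0.05016263, -0.02221535]), 'gripper_width': 0.08565085057843794}
scene {'fx': 493.03386630802646, 'fy': 493.03386630802646, 'cx': 320.59491269096713, 'cy': 237.58600661040398, 'extrinsics': array([[-0.60239681, -0.3476615 ,  0.71850509, -0.07216949],
       [-0.79802161,  0.28117864, -0.5330104 ,  0.51863916],
       [-0.01672109, -0.89446635, -0.4468225 ,  0.49958356],
       [ 0.        ,  0.        ,  0.        ,  1.        ]])}
top {'fx': 586.7165858625352, 'fy': 586.7165858625352, 'cx': 317.22632034546643, 'cy': 244.44437793221093, 'extrinsics': array([[ 0.01119051, -0.99642937,  0.08368556,  0.46485514],
       [-0.99989216, -0.01035476,  0.01041412,  0.05788669],
       [-0.00951039, -0.08379308, -0.99643779,  1.11793783],
       [ 0.        ,  0.        ,  0.        ,  1.        ]])}
```

View pics/scene0.png

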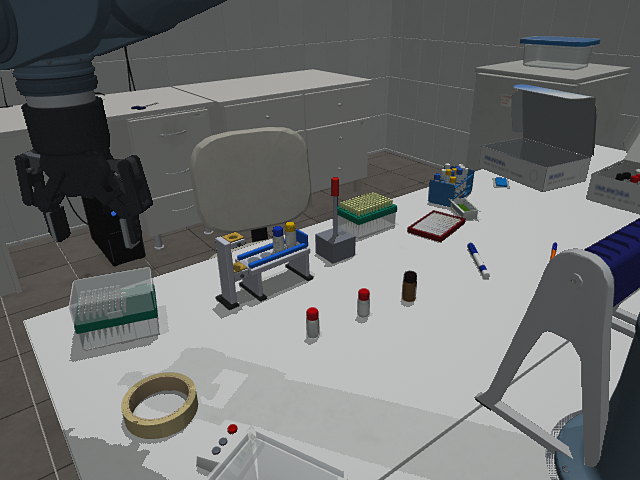

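View pics/top0.png

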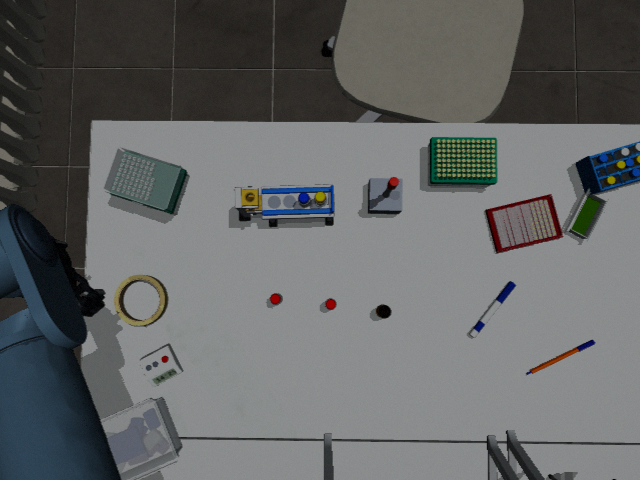

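The top view shows the red caps at about (275,299) and (331,304), the brown vial at (384,311), the rack around (285,200) with its gate at the left, and the holder at (385,195). I'll enlarge these.

Run:
```python
import cv2
t=cv2.imread("pics/top0.png"); s=cv2.imread("pics/scene0.png")
def crop(im,x0,y0,w,h,k,n):
    cv2.imwrite(n,cv2.resize(im[y0:y0+h,x0:x0+w],None,fx=k,fy=k,interpolation=cv2.INTER_CUBIC))
crop(t,225,170,190,70,4,"pics/t_rack.png")
crop(t,255,280,150,50,5,"pics/t_vials.png")
crop(s,210,170,160,140,4,"pics/s_rack.png")
crop(s,290,260,140,90,5,"pics/s_vials.png")
```

```text
(no output)
```

View pics/t_rack.png

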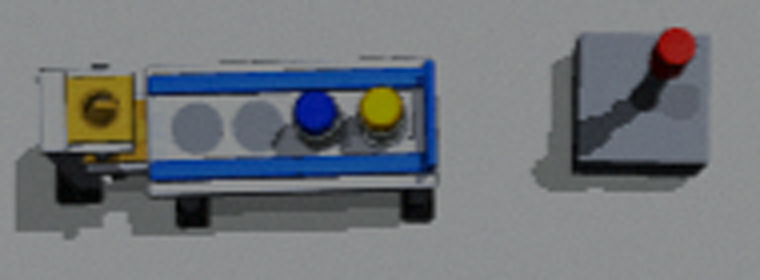

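View pics/t_vials.png

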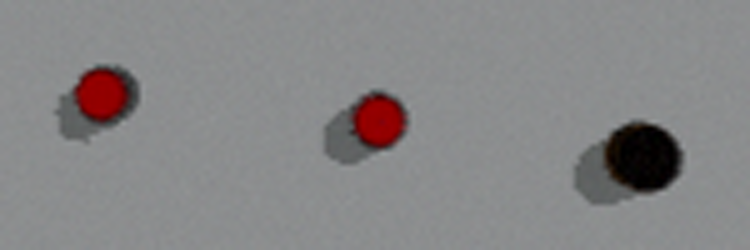

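View pics/s_rack.png

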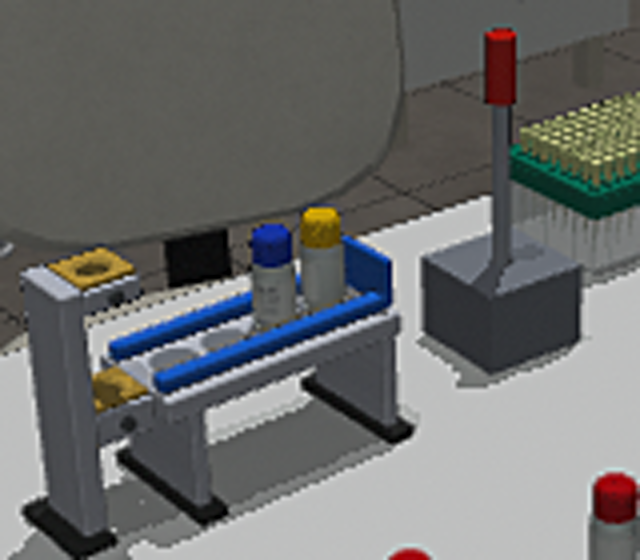

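View pics/s_vials.png

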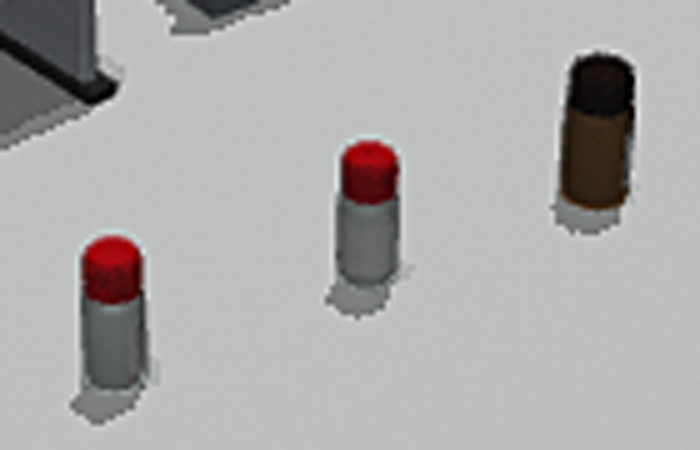

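```bash
cat > h.py <<'E'
import numpy as np
from station import get_calibration
def ray(n,uv):
    c=get_calibration(n);T=c["extrinsics"]
    d=np.array([(uv[0]-c["cx"])/c["fx"],(uv[1]-c["cy"])/c["fy"],1.])
    return T[:3,3],T[:3,:3]@d
def atz(n,uv,z):
    o,d=ray(n,uv); return o+d*(z-o[2])/d[2]
def proj(n,p):
    c=get_calibration(n);T=c["extrinsics"]
    q=T[:3,:3].T@(np.array(p)-T[:3,3]); return np.array([c["fx"]*q[0]/q[2]+c["cx"],c["fy"]*q[1]/q[2]+c["cy"]])
def tri(a,b):
    (o1,d1),(o2,d2)=ray("top",a),ray("scene",b)
    s=np.linalg.lstsq(np.c_[d1,-d2],o2-o1,rcond=None)[0]
    p,q=o1+s[0]*d1,o2+s[1]*d2; return (p+q)/2,np.linalg.norm(p-q)*1e3
def cr(c,x0,y0,k): return ((c[0]+.5)/k-.5+x0,(c[1]+.5)/k-.5+y0)
E
python3 - <<'E'
from h import *
np.set_printoptions(precision=4,suppress=True)
R=lambda c:cr(c,225,170,4); V=lambda c:cr(c,255,280,5)
SR=lambda c:cr(c,210,170,4); SV=lambda c:cr(c,290,260,5)
P={"bushU":(R((101,108)),SR((94,267)),.125),"bay4":(R((197,127)),None,.065),"bay3":(R((258,127)),None,.065),
"blue":(R((317,112)),SR((271,232)),.113),"yellow":(R((381,108)),SR((321,214)),.113),
"redA":(V((102,95)),SV((112,244)),.05),"redB":(V((380,121)),SV((369,149)),.05),"brown":(V((646,158)),SV((602,62)),.054),
"knob":(R((675,48)),SR((501,34)),.170),"holder":(R((643,98)),None,.045)}
for k,(t,s,z) in P.items():
    print(k,np.round(t,1),"top:",atz("top",t,z)[:2],"scene:",atz("scene",s,z)[:2] if s else "", *(tri(t,s) if s else ()))
E
```

```text
bushU [249.9 196.6] top: [0.6292 0.1845] scene: [0.6286 0.1861] [0.6296 0.185  0.1242] 1.0206536880501615
bay4 [273.9 201.4] top: [0.6308 0.1484] scene: 
bay3 [289.1 201.4] top: [0.6311 0.1207] scene: 
blue [303.9 197.6] top: [0.6303 0.0924] scene: [0.632  0.0946] [0.6311 0.0935 0.1129] 2.7026788964910304
yellow [319.9 196.6] top: [0.6324 0.0647] scene: [0.6339 0.0657] [0.6328 0.0654 0.1132] 1.6738051526686901
redA [275.  298.6] top: [0.4552 0.1445] scene: [0.4588 0.1443] [0.4558 0.1452 0.0519] 2.0379789086975193
redB [330.6 303.8] top: [0.4469 0.0436] scene: [0.4499 0.0438] [0.4476 0.0444 0.0513] 2.0712813015144484
brown [383.8 311.2] top: [ 0.4348 -0.0522] scene: [ 0.4367 -0.0538] [ 0.4349 -0.052   0.0554] 0.20928884070062367
knob [393.4 181.6] top: [ 0.6488 -0.0555] scene: [ 0.6493 -0.0543] [ 0.6492 -0.055   0.1698] 1.248705937290076
holder [385.4 194.1] top: [ 0.6495 -0.0557] scene:
```

```bash
python3 -m crank '[[[-2,-14,-4],[0,0,-3.9],0],[[-4,-28,-8],[0,0,-3.9],0],[[-4,-28,-8],[0,0,-3.9],0],[[-4,-28,-8],[0,0,-3.9],0],[[-4,-28,-8],[0,0,-3.9],0],[[-4,-28,-8],[0,0,-3.9],0],[[-4,-28,-8],[0,0,-3.9],0],[[-4,-28,-8],[0,0,-3.9],0],[[-4,-28,-8],[0,0,-3.9],0],[[-4,-28,-8],[0,0,-4],0],[[-3,-14,-4],[0,0,0],0],[[0,0,0],[0,0,0],0],[[0,0,0],[0,0,0],0]]'
```

```text
time_s: 1.18
tool_pos: [0.4538, 0.141, 0.151]
tcp_rot: [-0.0, 1.0, 0.011, -0.0]
force: [0.3, 0.8, -0.1]
gripper_width: 0.0855
```

```bash
python3 -m crank '[[[2,3.5,-40],[0,0,0],0],[[0,0,-30],[0,0,0],0],[[0,0,-6],[0,0,0],0],[[0,0,0],[0,0,0],0]]'
python3 - <<'E'
from station import *
import cv2
s=camera("scene");cv2.imwrite("pics/s1.png",cv2.resize(s[200:360,240:440,::-1],None,fx=4,fy=4,interpolation=cv2.INTER_CUBIC)[:600])
E
```

```text
time_s: 1.52
tool_pos: [0.4544, 0.1455, 0.0735]
tcp_rot: [0.0, 1.0, 0.012, -0.002]
force: [-0.1, -0.1, -0.1]
gripper_width: 0.0854
```

View pics/s1.png

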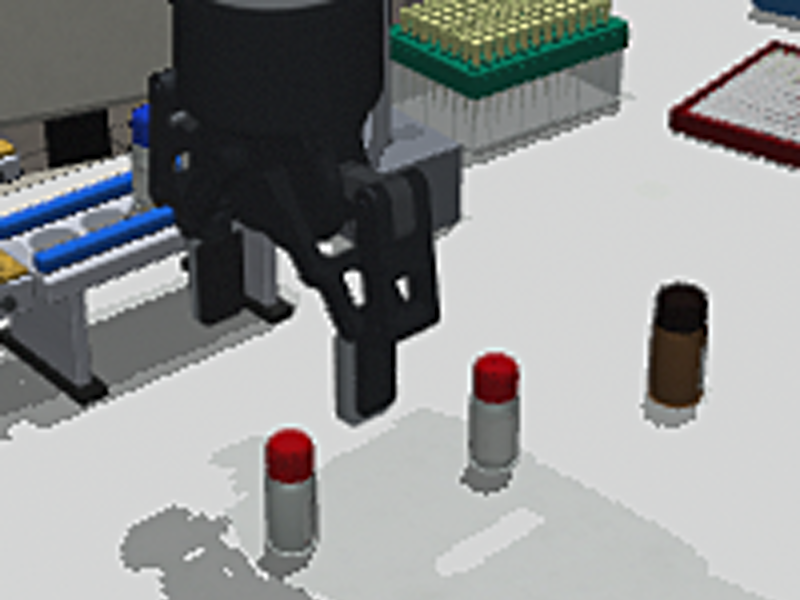

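The vial is directly below the gripper (fingertip mid at column 312, and the vial cap at column 312). I'll descend and close.

```bash
python3 -m crank '[[[0,0,-20],[0,0,0],0],[[0,0,-20],[0,0,0],0],[[0,0,-15],[0,0,0],0],[[0,0,-6],[0,0,0],0],[[0,0,0],[0,0,0],0],[[0,0,0],[0,0,0],0.5],[[0,0,0],[0,0,0],1],[[0,0,0],[0,0,0],1],[[0,0,0],[0,0,0],1],[[0,0,0],[0,0,0],1],[[0,0,0],[0,0,0],1],[[0,0,0],[0,0,0],1],[[0,0,0],[0,0,0],1],[[0,0,0],[0,0,0],1]]'
```

```text
time_s: 2.73
tool_pos: [0.4566, 0.1448, 0.015]
tcp_rot: [-0.0, 1.0, 0.011, 0.0]
force: [-3.2, 0.2, 5.4]
gripper_width: 0.0187
```

Run:
```python
from station import *
import cv2
s=camera("scene");cv2.imwrite("pics/s2.png",cv2.resize(s[250:350,260:380,::-1],None,fx=6,fy=6,interpolation=cv2.INTER_CUBIC)[:600])
print(read_state())
```

```text
{'time_s': 2.7833, 'qpos': array([6.97528958e-02, 1.76104456e-01, 2.09599827e+00, 7.83548178e-08,
       8.68635598e-01, 4.71834448e-02]), 'dq': array([-0.00135757, -0.00044167, -0.00061262, -0.00115422,  0.00185381,
        0.00016511]), 'joint_torque': array([-1.67809641e-01, -2.88216215e+01, -2.24315876e+01, -3.88235185e-04,
       -3.78771722e-01,  1.71734664e-04]), 'tool_pos': array([0.45663406, 0.1447778 , 0.01503147]), 'tcp_rot': array([-2.49911742e-05,  9.99936237e-01,  1.12844597e-02,  4.26432913e-04]), 'force': array([-2.45963735,  0.36618025,  6.20649895]), 'ft_torque': array([-0.01782847,  0.24478618, -0.00404252]), 'gripper_width': 0.01894417428930778}
```

View pics/s2.png

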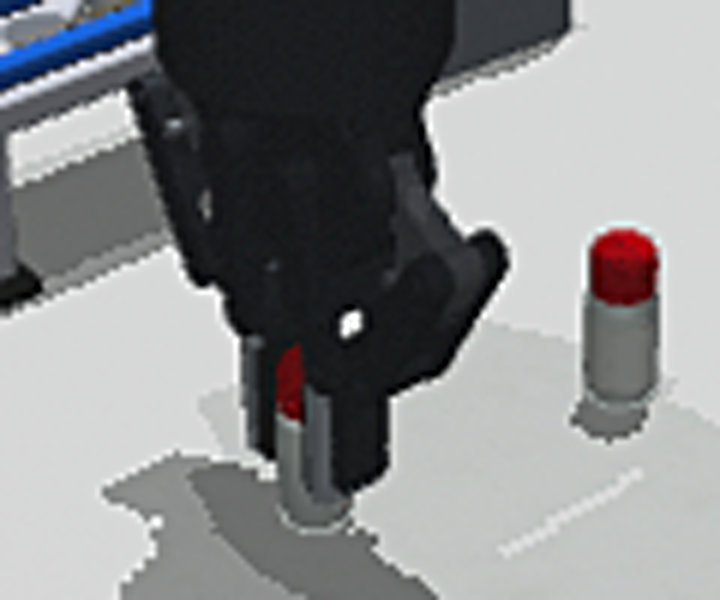

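The pads hold vial A upright by its body. I'll lift it and carry it above bay_3, with the target TCP at (0.6310, 0.1203).

```bash
python3 -m crank '[[[0,0,15],[0,0,0],1],[[0,0,25],[0,0,0],1],[[0,0,30],[0,0,0],1],[[0,0,30],[0,0,0],1],[[0,0,30],[0,0,0],1],[[0,0,15],[0,0,0],1],[[15,-2,0],[0,0,0],1],[[25,-4,0],[0,0,0],1],[[25,-4,0],[0,0,0],1],[[25,-4,0],[0,0,0],1],[[25,-4,0],[0,0,0],1],[[25,-3,0],[0,0,0],1],[[20,-3,0],[0,0,0],1],[[14,0,0],[0,0,0],1],[[0,0,0],[0,0,0],1],[[0,0,0],[0,0,0],1],[[0,0,0],[0,0,0],1]]';  python3 - <<'E'
from station import *
import cv2
print(read_state()['force'],read_state()['ft_torque'])
s=camera("scene");cv2.imwrite("pics/s3.png",cv2.resize(s[160:310,190:350,::-1],None,fx=4,fy=4,interpolation=cv2.INTER_CUBIC)[:600])
s=camera("top");cv2.imwrite("pics/t3.png",cv2.resize(s[150:250,200:350,::-1],None,fx=5,fy=5,interpolation=cv2.INTER_CUBIC)[:600])
E
```

```text
time_s: 4.2
tool_pos: [0.6291, 0.1209, 0.1587]
tcp_rot: [-0.0, 1.0, 0.011, -0.001]
force: [1.0, -0.2, -1.0]
gripper_width: 0.0185
[ 0.9578485  -0.17671247 -0.96518044] [ 0.02107497  0.03684493 -0.06870569]
```

View pics/s3.png

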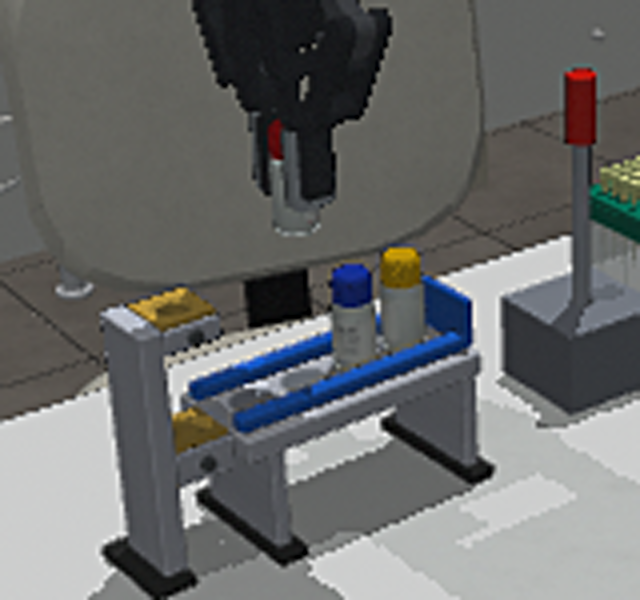

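View pics/t3.png

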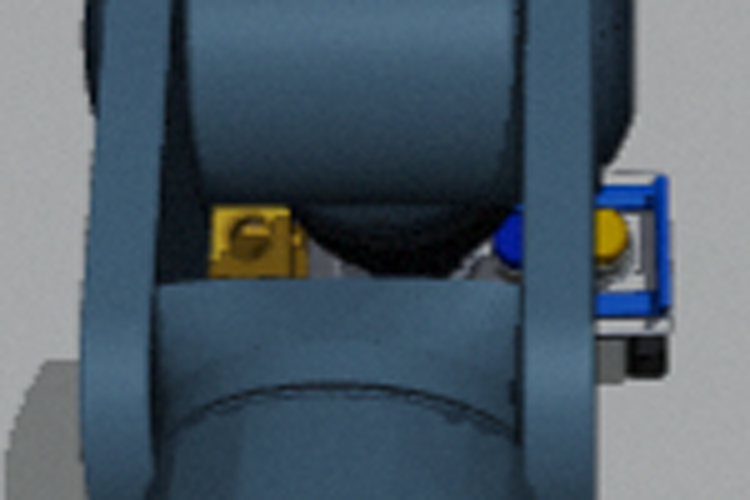

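Run:
```python
from h import *
print("bottom pred",proj("scene",(.6291,.1209,.1437)),"seen",cr((297,220),190,160,4))
b=np.array([.631,.1204,.065]);print("bay3 pred",proj("scene",b),"bay4 pred",proj("scene",(.6305,.1482,.065)),"discs seen",cr((302,381),190,160,4),cr((258,400),190,160,4))
```

```text
bottom pred [264.75490519 216.55778353] seen (263.875, 214.625)
bay3 pred [267.31716021 255.04246915] bay4 pred [254.38014633 259.73244657] discs seen (265.125, 254.875) (254.125, 259.625)
```

```bash
python3 -m crank '[[[2,-0.5,-10],[0,0,0],1],[[0,0,-20],[0,0,0],1],[[0,0,-20],[0,0,0],1],[[0,0,-15],[0,0,0],1],[[0,0,-9],[0,0,0],1],[[0,0,0],[0,0,0],1],[[0,0,0],[0,0,0],1]]'
```

```text
time_s: 4.88
tool_pos: [0.6319, 0.1203, 0.085]
tcp_rot: [-0.0, 1.0, 0.011, -0.0]
force: [0.9, 0.6, 0.0]
gripper_width: 0.0188
```

```bash
python3 -m crank '[[[-0.7,0,-2],[0,0,0],1],[[0,0,-1],[0,0,0],1],[[0,0,-1],[0,0,0],1],[[0,0,0],[0,0,0],1],[[0,0,0],[0,0,0],1]]'
```

```text
time_s: 5.3
tool_pos: [0.6316, 0.1202, 0.0817]
tcp_rot: [0.0, 1.0, 0.011, 0.0]
force: [0.1, 0.1, -0.2]
gripper_width: 0.0186
```

```bash
python3 -m crank '[[[0,0,-1],[0,0,0],1],[[0,0,0],[0,0,0],1],[[0,0,0],[0,0,0],1]]';python3 -m crank '[[[0,0,-1],[0,0,0],1],[[0,0,0],[0,0,0],1],[[0,0,0],[0,0,0],1]]'
```

```text
time_s: 5.55
tool_pos: [0.6313, 0.1202, 0.0803]
tcp_rot: [-0.0, 1.0, 0.011, -0.0]
force: [-0.1, -0.0, -0.8]
gripper_width: 0.0187
time_s: 5.8
tool_pos: [0.6315, 0.1202, 0.08]
tcp_rot: [0.0, 1.0, 0.011, 0.0]
force: [-2.5, 0.6, 6.2]
gripper_width: 0.0184
```

```bash
python3 -m crank '[[[0,0,0],[0,0,0],0.7],[[0,0,0],[0,0,0],0.5],[[0,0,0],[0,0,0],0.4],[[0,0,0],[0,0,0],0.2],[[0,0,0],[0,0,0],0],[[0,0,0],[0,0,0],0],[[0,0,15],[0,0,0],0],[[0,0,25],[0,0,0],0],[[0,0,30],[0,0,0],0],[[0,0,25],[0,0,0],0],[[-15,-6,0],[0,0,0],0],[[-25,-10,0],[0,0,0],0],[[-25,-10,0],[0,0,0],0],[[-30,-13,0],[0,0,0],0],[[-30,-13,0],[0,0,0],0],[[-30,-13,0],[0,0,0],0],[[-22,-9,0],[0,0,0],0],[[-6,-2.5,0],[0,0,0],0],[[0,0,0],[0,0,0],0],[[0,0,0],[0,0,0],0]]';  python3 - <<'E'
from station import *
import cv2
s=camera("scene");cv2.imwrite("pics/s4.png",cv2.resize(s[200:340,210:380,::-1],None,fx=4,fy=4,interpolation=cv2.INTER_CUBIC)[:600])
s=camera("top");cv2.imwrite("pics/t4.png",cv2.resize(s[170:330,220:370,::-1],None,fx=3.5,fy=3.5,interpolation=cv2.INTER_CUBIC)[:600])
E
```

```text
time_s: 7.47
tool_pos: [0.4493, 0.0437, 0.1755]
tcp_rot: [0.0, 1.0, 0.011, 0.001]
force: [1.1, 0.7, 0.2]
gripper_width: 0.0856
```

View pics/s4.png

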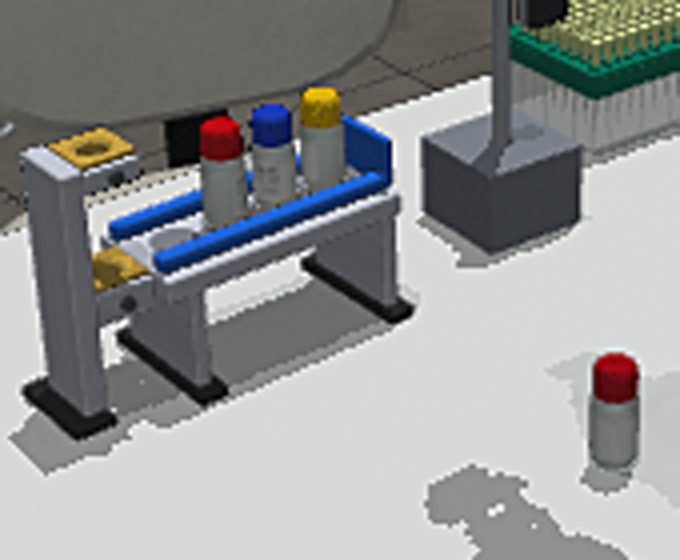

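View pics/t4.png

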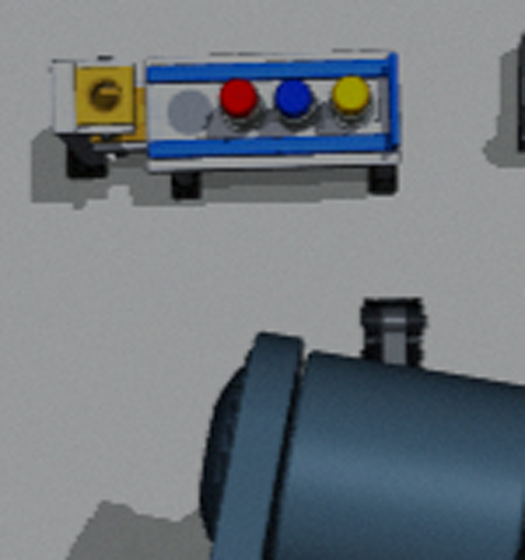

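Red A stands upright in bay_3, in line with the blue and yellow caps. The caps sit at crop columns 238/293/351, so they're evenly spaced. Next I'll pick red B.

```bash
python3 -m crank '[[[-1.5,0,-15],[0,0,0],0],[[0,0,-25],[0,0,0],0],[[0,0,-30],[0,0,0],0],[[0,0,-30],[0,0,0],0],[[0,0,-25],[0,0,0],0],[[0,0,-20],[0,0,0],0],[[0,0,-12],[0,0,0],0],[[0,0,-4],[0,0,0],0],[[0,0,0],[0,0,0],0],[[0,0,0],[0,0,0],0.5],[[0,0,0],[0,0,0],1],[[0,0,0],[0,0,0],1],[[0,0,0],[0,0,0],1],[[0,0,0],[0,0,0],1],[[0,0,0],[0,0,0],1],[[0,0,0],[0,0,0],1],[[0,0,0],[0,0,0],1],[[0,0,0],[0,0,0],1]]'
python3 - <<'E'
from h import *
print("A in rack",atz("top",cr((238,98),220,170,3.5),.115),"blue",atz("top",cr((293,97),220,170,3.5),.113))
E
```

```text
time_s: 9.07
tool_pos: [0.4475, 0.0437, 0.0141]
tcp_rot: [0.0, 1.0, 0.011, 0.001]
force: [-2.1, 1.1, 6.0]
gripper_width: 0.0188
A in rack [0.62970603 0.12039501 0.115     ] blue [0.63079626 0.09331255 0.113     ]
```

```bash
python3 -m crank '[[[0,0,15],[0,0,0],1],[[0,0,25],[0,0,0],1],[[0,0,30],[0,0,0],1],[[0,0,30],[0,0,0],1],[[0,0,30],[0,0,0],1],[[0,0,18],[0,0,0],1],[[10,6,0],[0,0,0],1],[[25,14,0],[0,0,0],1],[[30,17,0],[0,0,0],1],[[30,17,0],[0,0,0],1],[[30,17,0],[0,0,0],1],[[30,17,0],[0,0,0],1],[[20,11,0],[0,0,0],1],[[8.5,5.5,0],[0,0,0],1],[[0,0,0],[0,0,0],1],[[0,0,0],[0,0,0],1]]';  python3 - <<'E'
from station import *
import cv2
s=camera("scene");cv2.imwrite("pics/s5.png",cv2.resize(s[160:310,190:350,::-1],None,fx=4,fy=4,interpolation=cv2.INTER_CUBIC)[:600])
E
```

```text
time_s: 10.4
tool_pos: [0.6299, 0.1483, 0.1606]
tcp_rot: [0.0, 1.0, 0.012, -0.001]
force: [-0.3, -1.0, -0.6]
gripper_width: 0.0188
```

View pics/s5.png

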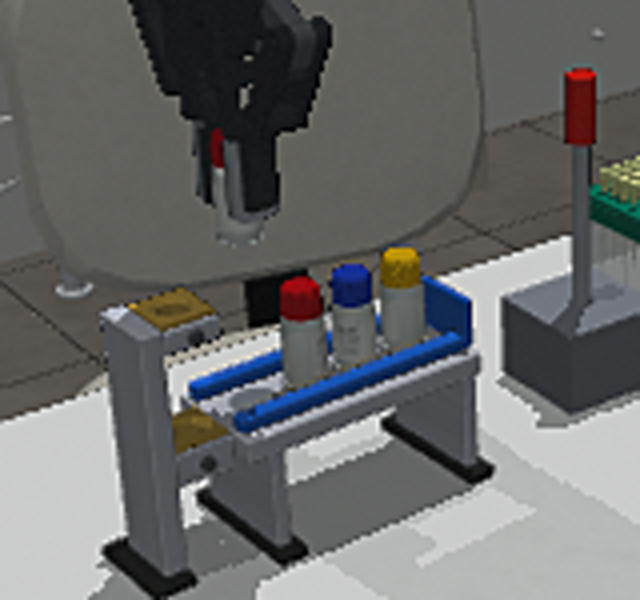

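```bash
python3 -m crank '[[[0.5,0,-10],[0,0,0],1],[[0,0,-20],[0,0,0],1],[[0,0,-15],[0,0,0],1],[[0,0,0],[0,0,0],1]]'; python3 -m crank '[[[0,0,-15],[0,0,0],1],[[0,0,-12],[0,0,0],1],[[0,0,-5],[0,0,0],1],[[0,0,0],[0,0,0],1],[[0,0,0],[0,0,0],1]]'
```

```text
time_s: 10.78
tool_pos: [0.6273, 0.1475, 0.1118]
tcp_rot: [0.0, 1.0, 0.011, -0.004]
force: [-0.8, 0.5, -1.5]
gripper_width: 0.0186
time_s: 11.2
tool_pos: [0.6308, 0.1482, 0.0841]
tcp_rot: [0.0, 1.0, 0.011, -0.0]
force: [0.4, -0.4, -0.3]
gripper_width: 0.0189
```

```bash
python3 -m crank '[[[0,0,-1],[0,0,0],1],[[0,0,-0.5],[0,0,0],1],[[0,0,0],[0,0,0],1],[[0,0,0],[0,0,0],1]]'
```

```text
time_s: 11.53
tool_pos: [0.6312, 0.1483, 0.0833]
tcp_rot: [-0.0, 1.0, 0.011, 0.0]
force: [0.5, 0.7, -0.5]
gripper_width: 0.0187
```

```bash
python3 -m crank '[[[0,0,-1.5],[0,0,0],1],[[0,0,-1],[0,0,0],1],[[0,0,0],[0,0,0],1],[[0,0,0],[0,0,0],1]]'; python3 -m crank '[[[0,0,-1],[0,0,0],1],[[0,0,0],[0,0,0],1],[[0,0,0],[0,0,0],1]]'
```

```text
time_s: 11.87
tool_pos: [0.6307, 0.1482, 0.0801]
tcp_rot: [-0.0, 1.0, 0.011, -0.0]
force: [0.1, -0.0, -0.5]
gripper_width: 0.0192
time_s: 12.12
tool_pos: [0.6308, 0.1482, 0.0792]
tcp_rot: [0.0, 1.0, 0.011, -0.0]
force: [-0.3, 0.6, 0.1]
gripper_width: 0.0189
```

```bash
python3 -m crank '[[[0,0,-0.7],[0,0,0],1],[[0,0,0],[0,0,0],1],[[0,0,0],[0,0,0],1]]'
```

```text
time_s: 12.37
tool_pos: [0.631, 0.1483, 0.0791]
tcp_rot: [0.0, 1.0, 0.011, 0.0]
force: [-2.5, -0.1, 3.8]
gripper_width: 0.019
```

```bash
python3 -m crank '[[[0,0,0],[0,0,0],0.7],[[0,0,0],[0,0,0],0.5],[[0,0,0],[0,0,0],0.4],[[0,0,0],[0,0,0],0.2],[[0,0,0],[0,0,0],0],[[0,0,0],[0,0,0],0],[[0,0,15],[0,0,0],0],[[0,0,25],[0,0,0],0],[[0,0,30],[0,0,0],0],[[0,0,30],[0,0,0],0],[[0,0,30],[0,0,0],0],[[2,-20,0],[0,0,0],0],[[3,-32,0],[0,0,0],0],[[3,-35,0],[0,0,0],0],[[3,-35,0],[0,0,0],0],[[3,-35,0],[0,0,0],0],[[3,-30,0],[0,0,0],0],[[1,-16.5,0],[0,0,0],0],[[0,0,0],[0,0,0],0],[[0,0,0],[0,0,0],0]]';  python3 - <<'E'
from station import *
import cv2
s=camera("scene");cv2.imwrite("pics/s6.png",cv2.resize(s[140:290,210:380,::-1],None,fx=4,fy=4,interpolation=cv2.INTER_CUBIC)[:600])
s=camera("top");cv2.imwrite("pics/t6.png",cv2.resize(s[170:250,220:430,::-1],None,fx=3.5,fy=3.5,interpolation=cv2.INTER_CUBIC)[:600])
E
```

```text
time_s: 14.03
tool_pos: [0.6489, -0.0555, 0.2092]
tcp_rot: [-0.0, 1.0, 0.011, 0.0]
force: [-0.9, 0.5, -0.2]
gripper_width: 0.0853
```

View pics/s6.png

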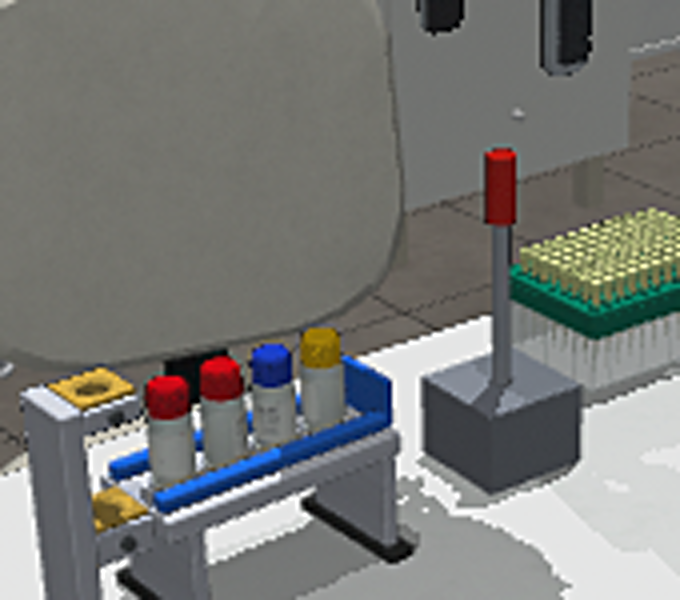

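View pics/t6.png

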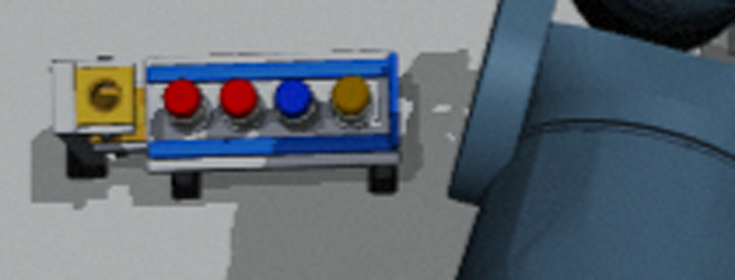

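All four vials stand in one row in the rack. Next I'll go down over the rod knob (TCP z 0.133) and close.

```bash
python3 -m crank '[[[0,0,-15],[0,0,0],0],[[0,0,-20],[0,0,0],0],[[0,0,-20],[0,0,0],0],[[0,0,-15],[0,0,0],0],[[0,0,-6],[0,0,0],0],[[0,0,0],[0,0,0],0],[[0,0,0],[0,0,0],0]]';  python3 - <<'E'
from station import *
import cv2
s=camera("scene");cv2.imwrite("pics/s7.png",cv2.resize(s[140:270,270:400,::-1],None,fx=4.5,fy=4.5,interpolation=cv2.INTER_CUBIC)[:600])
E
```

```text
time_s: 14.72
tool_pos: [0.6491, -0.0544, 0.1332]
tcp_rot: [0.0, 1.0, 0.012, 0.0]
force: [0.7, -0.4, 0.7]
gripper_width: 0.0851
```

View pics/s7.png

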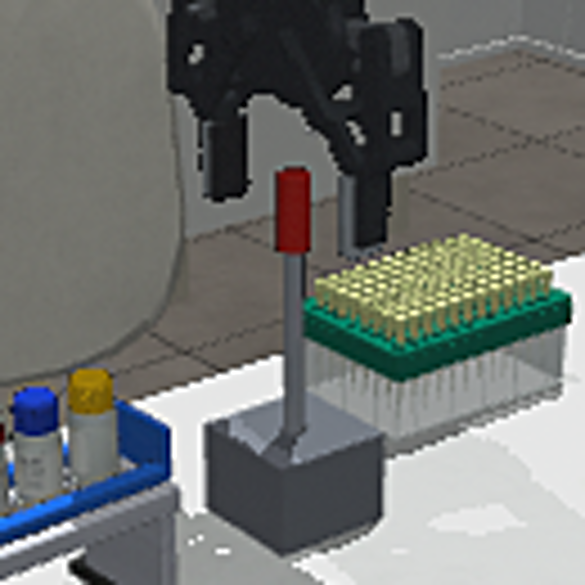

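The knob (crop column 293) is centred between the fingertips, whose mid is at column 291. I'll close.

```bash
python3 -m crank '[[[0,-0.5,0],[0,0,0],0.4],[[0,0,0],[0,0,0],0.7],[[0,0,0],[0,0,0],1],[[0,0,0],[0,0,0],1],[[0,0,0],[0,0,0],1],[[0,0,0],[0,0,0],1],[[0,0,0],[0,0,0],1],[[0,0,0],[0,0,0],1],[[0,0,0],[0,0,0],1],[[0,0,0],[0,0,0],1],[[0,0,0],[0,0,0],1]]'
```

```text
time_s: 15.68
tool_pos: [0.6491, -0.0558, 0.1329]
tcp_rot: [0.0, 1.0, 0.011, 0.0]
force: [0.6, -0.5, 2.0]
gripper_width: 0.0146
```

```bash
python3 -m crank '[[[0,0,5],[0,0,0],1],[[0,0,10],[0,0,0],1],[[0,0,15],[0,0,0],1],[[0,0,20],[0,0,0],1],[[0,0,20],[0,0,0],1],[[0,0,20],[0,0,0],1],[[0,0,20],[0,0,0],1],[[0,0,20],[0,0,0],1],[[0,0,15],[0,0,0],1],[[0,0,5],[0,0,0],1],[[0,0,0],[0,0,0],1],[[0,0,0],[0,0,0],1]]';  python3 - <<'E'
from station import *
import cv2
print(read_state()['force'],read_state()['ft_torque'])
s=camera("scene");cv2.imwrite("pics/s8.png",cv2.resize(s[80:270,250:400,::-1],None,fx=3.1,fy=3.1,interpolation=cv2.INTER_CUBIC)[:600])
E
```

```text
time_s: 16.68
tool_pos: [0.6484, -0.0556, 0.282]
tcp_rot: [-0.0, 1.0, 0.011, -0.001]
force: [0.1, 0.4, -1.8]
gripper_width: 0.0143
[ 0.097977    0.36040512 -1.8326687 ] [ 0.0347379   0.02292979 -0.03187588]
```

View pics/s8.png

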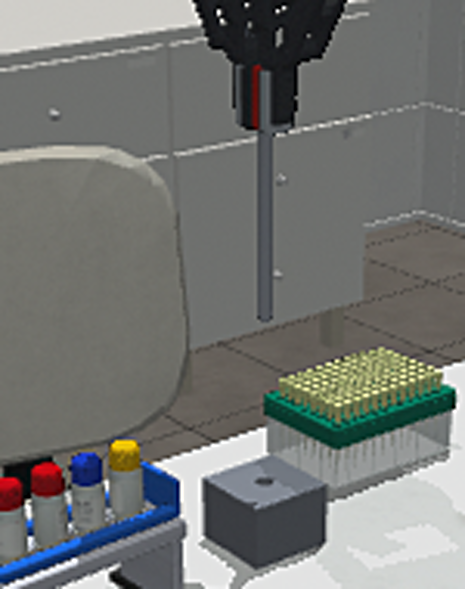

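The rod is out of the block and hangs vertically, with its foot at about crop (265,318). I'll carry it above the upper bushing.

```bash
python3 -m crank '[[[-1,10,0],[0,0,0],1],[[-1.5,20,0],[0,0,0],1],[[-2,25,0],[0,0,0],1],[[-2,25,0],[0,0,0],1],[[-2,25,0],[0,0,0],1],[[-2,25,0],[0,0,0],1],[[-2,25,0],[0,0,0],1],[[-2,25,0],[0,0,0],1],[[-2,25,0],[0,0,0],1],[[-1.5,20,0],[0,0,0],1],[[-1,10,0],[0,0,0],1],[[0,5.3,0],[0,0,0],1],[[0,0,0],[0,0,0],1],[[0,0,0],[0,0,0],1],[[0,0,0],[0,0,0],1],[[0,0,0],[0,0,0],1]]';  python3 - <<'E'
from station import *
import cv2
s=camera("scene");cv2.imwrite("pics/s9.png",cv2.resize(s[130:260,180:330,::-1],None,fx=4.6,fy=4.6,interpolation=cv2.INTER_CUBIC)[:600])
s=camera("top");cv2.imwrite("pics/t9.png",cv2.resize(s[160:240,210:350,::-1],None,fx=5,fy=5,interpolation=cv2.INTER_CUBIC)[:600])
E
```

```text
time_s: 18.07
tool_pos: [0.6301, 0.1835, 0.2825]
tcp_rot: [0.0, 1.0, 0.011, -0.0]
force: [0.6, 0.5, -1.5]
gripper_width: 0.0148
```

View pics/s9.png

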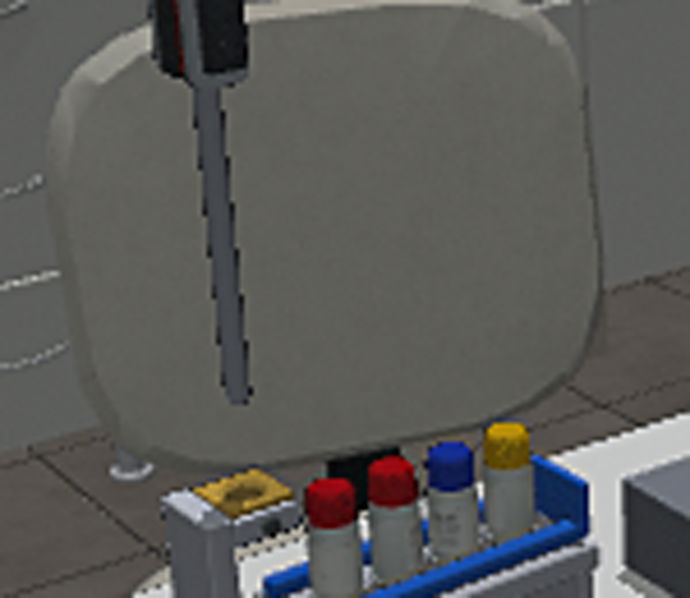

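View pics/t9.png

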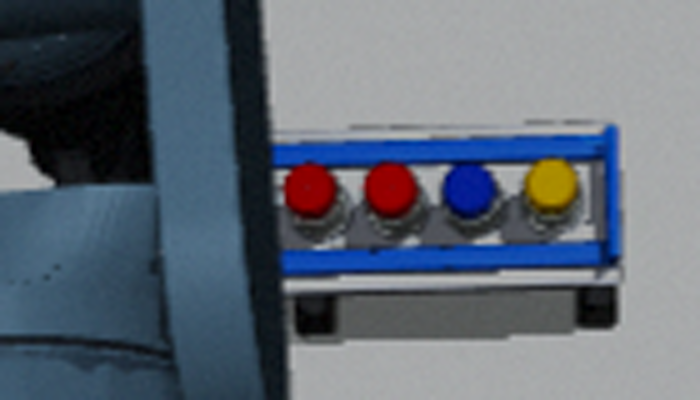

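Run:
```python
from h import *
C=lambda c:cr(c,180,130,4.6)
p=(.6301,.1835)
print("pred foot",proj("scene",(*p,.1595)),"pred rod at .265",proj("scene",(*p,.255)))
print("seen foot",C((239,402)),"seen upper",C((206,88)))
print("bush pred",proj("scene",(.6294,.1848,.125)),"seen",C((243,493)))
print("foot xy if z=.1595",atz("scene",C((239,401)),.1595),"at .158", atz("scene",C((239,401)),.158))
print("bush xy",atz("scene",C((243,493)),.125))
a=proj("scene",(*p,.1595));b=proj("scene",(*p,.255));print("slope pred",(b-a)[0]/(b-a)[1],"seen",(239-206)/(402-88))
```

```text
pred foot [232.09749612 217.40077932] pred rod at .265 [226.33898922 163.17122629]
seen foot (231.56521739130434, 217.0) seen upper (224.3913043478261, 148.73913043478262)
bush pred [233.55644829 236.00441678] seen (232.43478260869566, 236.7826086956522)
foot xy if z=.1595 [0.63298055 0.18298578 0.1595    ] at .158 [0.63609074 0.18150532 0.158     ]
bush xy [0.62791713 0.18774981 0.125     ]
slope pred 0.10618761513131696 seen 0.10509554140127389
```

```bash
python3 -m crank '[[[-0.7,1.3,-8],[0,0,0],1],[[0,0,-12],[0,0,0],1],[[0,0,-7],[0,0,0],1],[[0,0,0],[0,0,0],1],[[0,0,0],[0,0,0],1],[[0,0,0],[0,0,0],1]]';  python3 - <<'E'
from station import *
import cv2
s=camera("scene");cv2.imwrite("pics/s10.png",cv2.resize(s[200:260,200:270,::-1],None,fx=9,fy=9,interpolation=cv2.INTER_CUBIC)[:600])
E
```

```text
time_s: 18.67
tool_pos: [0.6292, 0.1858, 0.2555]
tcp_rot: [0.0, 1.0, 0.011, -0.0]
force: [0.4, -0.3, -0.6]
gripper_width: 0.0145
```

View pics/s10.png

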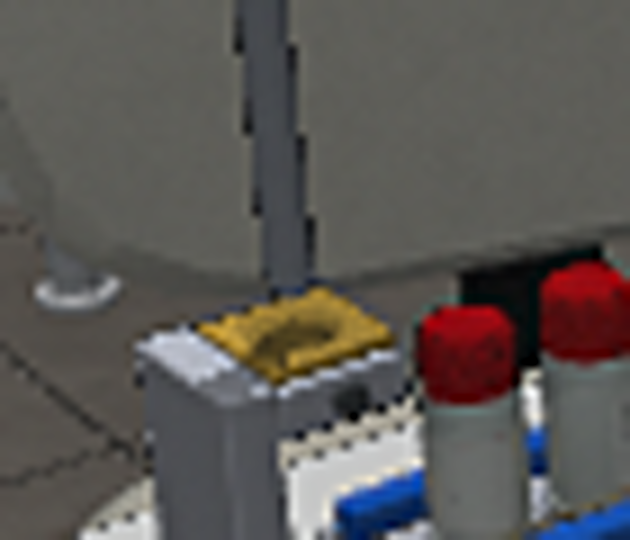

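Run:
```python
from h import *
C=lambda c:cr(c,200,200,9)
D=lambda p:(np.array(proj("scene",p))-[200,200]+.5)*9-.5
print("foot pred crop",D((.6292,.1858,.1325)),"bush pred",D((.6292,.1845,.125)), "bush pred mouth under foot",D((.6292,.1858,.125)))
print("1mm x",D((.6302,.1858,.125))-D((.6292,.1858,.125)),"1mm y",D((.6292,.1868,.125))-D((.6292,.1858,.125)))
```

```text
foot pred crop [298.06098623 294.60004671] bush pred [307.90301569 327.96259628] bush pred mouth under foot [301.8410835  329.86200678]
1mm x [-2.4806909  -1.80562566] 1mm y [-4.66976447  1.46319678]
```

```bash
python3 -m crank '[[[0.2,-1.2,0],[0,0,0],1],[[0,0,-4],[0,0,0],1],[[0,0,-4],[0,0,0],1],[[0,0,-3],[0,0,0],1],[[0,0,0],[0,0,0],1],[[0,0,0],[0,0,0],1],[[0,0,0],[0,0,0],1]]';  python3 - <<'E'
from station import *
import cv2
s=camera("scene");cv2.imwrite("pics/s11.png",cv2.resize(s[200:260,200:270,::-1],None,fx=9,fy=9,interpolation=cv2.INTER_CUBIC)[:600])
E
```

```text
time_s: 19.3
tool_pos: [0.6294, 0.1847, 0.2445]
tcp_rot: [-0.0, 1.0, 0.011, -0.0]
force: [-0.1, 0.0, -0.5]
gripper_width: 0.0143
```

View pics/s11.png

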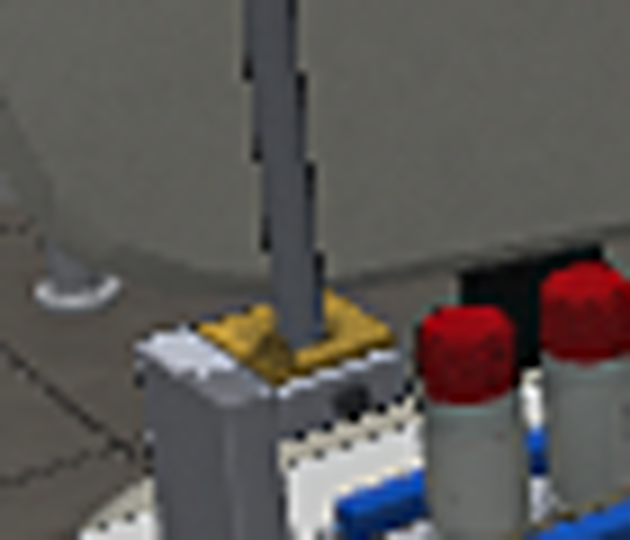

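The foot is at crop (300,345), in the bore whose block centre is at (298,335), and there's no contact force. I'll keep lowering with force checks.

```bash
python3 -m crank '[[[0,0,-4],[0,0,0],1],[[0,0,-5],[0,0,0],1],[[0,0,-5],[0,0,0],1],[[0,0,0],[0,0,0],1]]'; python3 -m crank '[[[0,0,-5],[0,0,0],1],[[0,0,-6],[0,0,0],1],[[0,0,-6],[0,0,0],1],[[0,0,-6],[0,0,0],1],[[0,0,-6],[0,0,0],1],[[0,0,-5],[0,0,0],1],[[0,0,0],[0,0,0],1],[[0,0,0],[0,0,0],1]]'
python3 - <<'E'
from station import *
import cv2
s=camera("scene");cv2.imwrite("pics/s12.png",cv2.resize(s[180:280,200:300,::-1],None,fx=6,fy=6,interpolation=cv2.INTER_CUBIC)[:600])
E
```

```text
time_s: 19.68
tool_pos: [0.6285, 0.1845, 0.2286]
tcp_rot: [0.0, 1.0, 0.011, -0.001]
force: [-0.7, -0.0, -0.6]
gripper_width: 0.0146
time_s: 20.35
tool_pos: [0.6291, 0.1846, 0.1961]
tcp_rot: [0.0, 1.0, 0.011, -0.0]
force: [-0.3, 0.4, -0.2]
gripper_width: 0.0147
```

View pics/s12.png

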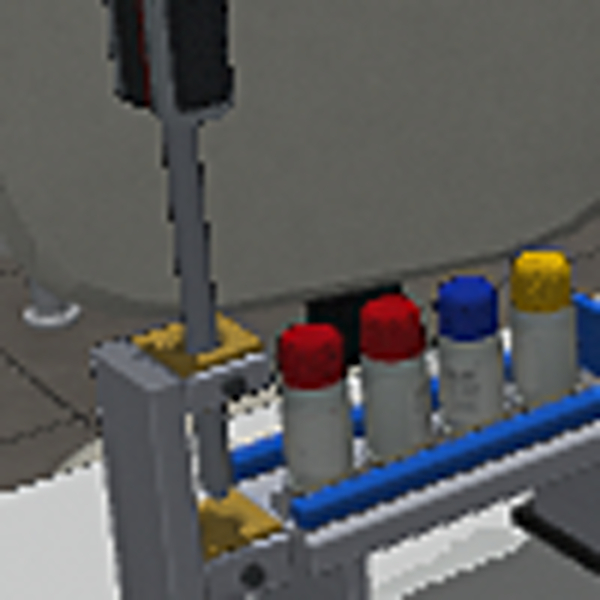

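```bash
python3 -m crank '[[[0,0,-4],[0,0,0],1],[[0,0,-4],[0,0,0],1],[[0,0,-4],[0,0,0],1],[[0,0,-2],[0,0,0],1],[[0,0,0],[0,0,0],1],[[0,0,0],[0,0,0],1]]'
python3 - <<'E'
from station import *
import cv2
s=camera("scene");cv2.imwrite("pics/s13.png",cv2.resize(s[220:290,200:270,::-1],None,fx=8.5,fy=8.5,interpolation=cv2.INTER_CUBIC)[:600])
E
```

```text
time_s: 20.9
tool_pos: [0.6292, 0.1846, 0.1823]
tcp_rot: [0.0, 1.0, 0.011, -0.0]
force: [0.4, -0.6, -0.4]
gripper_width: 0.0148
```

View pics/s13.png

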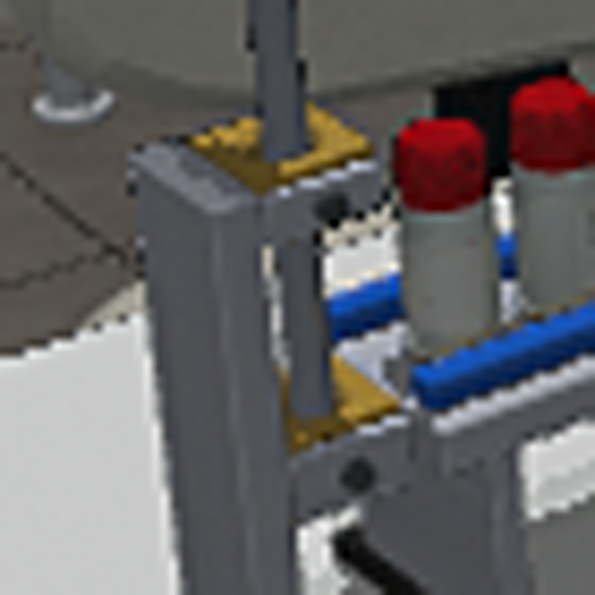

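The foot is entering the lower bore with no force.

```bash
python3 -m crank '[[[0,0,-4],[0,0,0],1],[[0,0,-4],[0,0,0],1],[[0,0,-4],[0,0,0],1],[[0,0,-2],[0,0,0],1],[[0,0,0],[0,0,0],1]]'; python3 -m crank '[[[0,0,-4],[0,0,0],1],[[0,0,-5],[0,0,0],1],[[0,0,-5],[0,0,0],1],[[0,0,-4],[0,0,0],1],[[0,0,-3],[0,0,0],1],[[0,0,-1.5],[0,0,0],1],[[0,0,0],[0,0,0],1],[[0,0,0],[0,0,0],1],[[0,0,0],[0,0,0],1]]'
python3 - <<'E'
from station import *
import cv2
s=camera("scene");cv2.imwrite("pics/s14.png",cv2.resize(s[190:320,200:320,::-1],None,fx=4.6,fy=4.6,interpolation=cv2.INTER_CUBIC)[:600])
s=camera("top");cv2.imwrite("pics/t14.png",s[:,:,::-1])
E
```

```text
time_s: 21.37
tool_pos: [0.6288, 0.1846, 0.1675]
tcp_rot: [0.0, 1.0, 0.011, -0.001]
force: [-0.8, 0.1, -1.0]
gripper_width: 0.0143
time_s: 22.12
tool_pos: [0.6296, 0.1847, 0.1464]
tcp_rot: [-0.0, 1.0, 0.011, 0.0]
force: [-0.3, 0.9, -1.4]
gripper_width: 0.0145
```

View pics/s14.png

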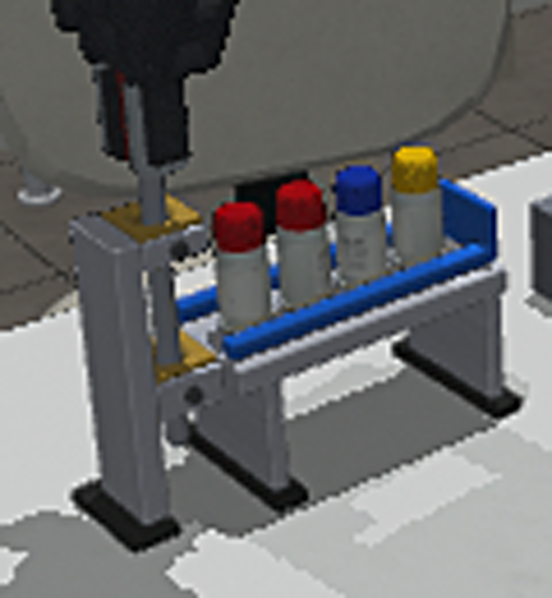

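View pics/t14.png

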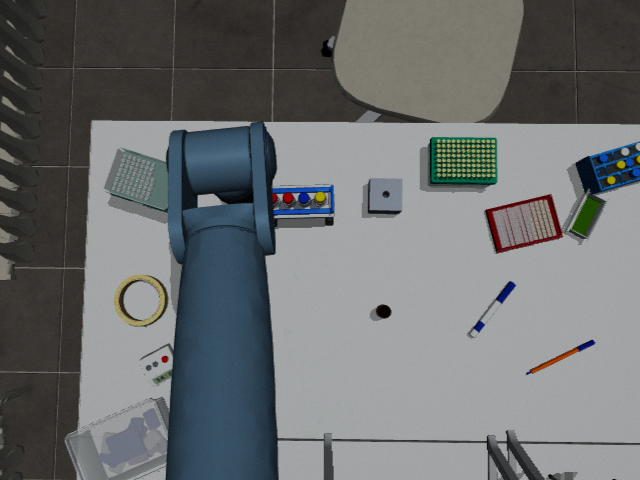

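Run:
```python
from h import *
print("seen",cr((178,443),200,190,4.6))
for z in (.015,.0225,.0234,.03): print(z,proj("scene",(.6294,.1847,z)))
c=cv=None
import cv2
im=cv2.imread("pics/s14.png")[360:500,100:280]; cv2.imwrite("pics/s14z.png",cv2.resize(im,None,fx=4,fy=4,interpolation=cv2.INTER_CUBIC))
```

```text
seen (238.30434782608697, 285.9130434782609)
0.015 [239.37531099 290.06000835]
0.0225 [239.0022168 286.5619001]
0.0234 [238.95725771 286.14036642]
0.03 [238.62631891 283.03750455]
```

View pics/s14z.png

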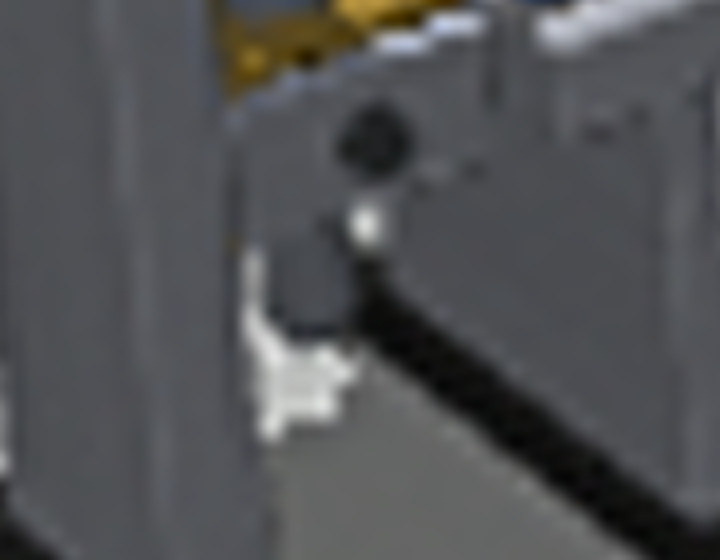

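```bash
python3 -m crank '[[[0,0,-0.7],[0,0,0],1],[[0,0,0],[0,0,0],1],[[0,0,0],[0,0,0],1],[[0,0,0],[0,0,0],1],[[0,0,0],[0,0,0],1],[[0,0,0],[0,0,0],1]]'; python3 -c "
from station import *
s=read_state();print(s['force'],s['dq'].round(3));finish_job()"
```

```text
time_s: 22.72
tool_pos: [0.6294, 0.1846, 0.1454]
tcp_rot: [0.0, 1.0, 0.011, 0.0]
force: [-0.9, -0.6, -1.1]
gripper_width: 0.0145
[-0.92536148 -0.57034129 -1.0506666 ] [-0.002 -0.    -0.     0.001  0.001 -0.001]
the job is handed in; nothing more can be done
```

The job is done and handed in at about 22.7 s. Both red-capped vials stand upright in bay_3 and bay_4, in line with the blue and yellow ones, and are released. The red-knobbed rod was then pulled from its block and lowered through both brass bushings. It is still gripped and hanging.

**Rod height:** by the tool height, the foot ends about 22.4 mm above the table; half-way is 22.5 mm. The last picture, taken 1 mm higher, showed it below the lower bushing at about 24 mm.

**Forces:** the final reading was about −1 N vertically and under 1 N sideways, so the rod hangs free. The highest vertical reading I saw was about 6 N, while gripping and setting down the vials. I only read the force at the end of each move.

**Other checks:** the arm was at rest and the brown vial was not touched.

**Small disagreements:**
- **Cameras:** the two cameras differed by 1–4 mm on single points, within or slightly above their stated accuracy. I mostly used the top view.
- **Gripper opening:** it read about 2 mm less than the known diameters on both the vials and the knob. The grips held.

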